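Lock a glaze sample cup onto the spring-loaded mixer base and hold it there

TASK

Run the orange glaze sample cup on the little bench mixer: stand it upright on the mixer base with its two side lugs in the two marked gaps of the collar, push it down against the spring, and twist it a quarter turn clockwise (seen from above) as far as it goes. The mixer runs only while it is held, and it springs up and back if let go, so finish while still gripping the cup, pushed down and fully turned: do not let go. Leave the blue cup, the mug, the jar and the brush where they are.

Things in the scene. Friction and masses are not known exactly. Their poses are not given: they have to be found in the camera images.
- orange_cup_center (a point): Centre, half-way up, of the orange closed cup, about 280 g, 122 mm tall, loose, upright on the table; this point is 61 mm above its underside, z up its axis. Grey foot 48 mm across from 0 to 18 mm above the underside, orange body 64 mm across from 18 to 80 mm, grip bar from 80 to 122 mm. The cup is the same after a half turn about z.
- orange_cup_grip (a point): Middle of the place to pinch on the cup's grip bar, 108 mm above the underside. The orange bar is 50 mm long along x, 22 mm thick along y (pinch it across y), from 80 to 122 mm, with a white stripe along its top; fingertips should stay above 82 mm to clear the body.
- orange_cup_foot (a point): Centre of the cup's underside. Two white lugs stick out of the foot at its +x and -x (under the ends of the grip bar), to 31 mm from the axis, 12 mm wide along y, 5 mm tall from the underside up. A slot 9 mm wide and 6 mm deep runs right across the underside along y.
- socket (a point): Centre of the collar's mouth, 70 mm above the table, z up, fixed. The mixer base is grey, 132 mm square, fixed to the table; its black collar is 94 mm across. Bore 52 mm under a 5 mm thick lip; two gaps about 17 mm wide in the lip, at +x and -x (white marks on the rim), let the cup's lugs through; below the lip the cavity is 70 mm across.
- deck (a point): Centre of the face of the sprung turntable in the collar: 5 mm below the mouth at rest, where the cup's underside comes to rest with its x along the socket's x, either way round. Two round-topped steel pegs, 6 mm thick, 5 mm tall, 14 mm from the axis on the socket's +y and -y, then enter the cup's slot. It sinks under a push and does not show the turn.
- press (a joint): How far the turntable is pushed down: 0 at rest, 0.010 m at its stop; the spring takes about 5.5 N at the start and 11.5 N at the stop. Past 0.005 the cup's lugs are below the lip and the cup can turn; 0.007 to 0.009 is a good depth.
- turn (a joint): Angle of the turntable: 0 at rest, growing as the cup turns it clockwise seen from above, to its stop at 1.57 rad, against a weak return spring (0.05 to 0.14 N m). It lags the cup by about 0.1 rad, as the pegs have play in the slot. Released, the cup rises to the lip and turns part of the way back.
- blue_cup_center (a point): Centre, half-way up (61 mm), of a blue cup of the same shape and size, standing loose; to be left alone. It may stand on either side of the base.
- mug: Terracotta mug, 76 mm across, 85 mm tall, standing beyond the base; origin at the centre of its underside. To be left alone.
- jar: Green glass jar with a red cap, 68 mm across, 80 mm tall, standing beyond the base; origin at the centre of its underside. To be left alone.
- brush: Brush lying beyond the base, about 200 mm long along its x axis; origin under its middle. To be left alone.
There are look-alikes about, which are no part of the job. There is more than one size of the part that bears socket; the job needs the smallest.

How it is judged:
On the way, in this order (a step that is already met when the one before it is completed fails the run):
1. the orange cup is seated in the mixer's collar, its lugs in the gaps, not yet turned (horizontal distance between orange_cup_center and socket below 0.005 m and angle between orange_cup_center's own z axis and vertical below 0.1 rad and z of orange_cup_center in the frame of socket below 0.059 m and value of joint turn below 0.4 rad), for 0.1 s.
2. the cup is pushed down and turned a quarter turn (horizontal distance between orange_cup_center and socket below 0.005 m and angle between orange_cup_center's own z axis and vertical below 0.1 rad and z of orange_cup_center in the frame of socket below 0.059 m and value of joint press above 0.006 m and value of joint turn above 1.25 rad), for 0.1 s.
At the end, for the whole second after the job is handed in: The gripper still holds the orange cup (over 2 N) upright (0.1 rad) and centred in the collar (5 mm), pushed down (press over 6 mm) and turned clockwise (turn over 1.25 rad); the bystanders are within 30 mm of where they were (all of step 2 and contact force between the fingers and orange_cup above 2 N and distance of each of blue_cup_center, mug, jar, brush from where it was at the start of the episode below 0.03 m); the arm keeps its last pose, push and grip.
It fails at once if the blue cup, mug, jar or brush is moved by 30 mm or more (distance of any of blue_cup_center, mug, jar, brush from where it was at the start of the episode above 0.03 m).
It also fails if it takes over 38 s, if anything falls off the work surface, if the arm or the gripper's body presses on something with over 40 N, if the wrist force passes 120 N, or if a joint passes its speed limit or range.

ROBOT

A 6-joint arm with a two-finger parallel gripper is mounted at the origin on the work surface. World frame = base frame: x ahead of the robot, y to its left, z up, the work surface at z = 0. Lengths are in m, angles in rad, forces in N, time in s.
With the tool pointing down it reaches from about 0.35 to 0.85 m from the base axis. Payload 8.1 kg.
Tool frame: the origin (TCP) lies at the centre of the arm's flange, where the gripper is bolted on; the fingertips stand 186 mm ahead of it and the grasp point (between the pads) lies 167 mm ahead of it (robot.nose_length is the distance from the TCP to the fingertips, in m); z points along the fingers, x is the direction in which the jaws open and shut, and the axes are right-handed (so a half turn about z gives the same grasp; the last joint's range is limited). The gripper opens to 93 mm and grips with 3 to 60 N. Pads are 15 mm wide; open, the fingers measure 128 mm over their backs; the gripper's body (75 mm by 188 mm) begins 65 mm behind the grasp point.
Start: joints at [-1.261, 0.13, 1.488, -0, 1.523, -0.085], TCP at [0.231, -0.554, 0.405] pointing down, gripper open.
Joint ranges: [-2.96, 2.96], [-0.89, 2.26], [0.02, 2.5], [-1.34, 4.48], [0, 2.73], [-2.66, 2.66]. Speed limits (rad/s): [2.39, 2.39, 2.79, 3.14, 3.14, 3.14].

INTERFACE

Orientations are given as a rotation vector (axis times angle).
In Python, from plant import robot gives the robot as it stands.
- The arm moves only by the tool arm_command, never from a script. Its argument "motion" is a list of rows, each an object with "slide": the shift along the tool's x, y, z each as a share of 0.4 m, from -1 to 1, a list of three; "turn": the turn, a rotation vector about the tool's x, y, z each as a share of 0.5 rad, from -1 to 1, a list of three. A call has exactly 5 rows; each row shifts and turns the commanded pose from where the row before left it, along the tool's axes as they then stand; what a row does not reach is not made up. A row lasts 1/12 s, in which the tool goes at most 41.7 mm and 7.16 degrees, less where a joint would pass 70% of its speed; a pose out of reach is approached as far as the arm can. A call with a number of a shift or a turn outside -1 to 1 is refused whole. A call with a gripper value outside its range is refused whole. "gripper" is the opening in per cent of the stroke, from 0 (shut) to 100 (fully open), set as the call begins (left out, the last holds). The fingers move at their own pace and stop on an object; "grip_force" is the grip in N (left out, the last holds). Time passes only in rows, so rows that do not move let the fingers close, or fill a call up. It gives the time, the measured TCP pose, the force and the opening at its end, in the units of the state.
- robot.read_state(): the state, without advancing time (a new reading comes with each control period).
- robot.read_camera(name): name is "scene" or "top"; returns a dict with "pixels" (420x560x3 uint8, blue, green, red), "intrinsics" (3x3 intrinsics, pixels), "D" ([k1, k2, p1, p2, k3] as OpenCV has them; the pictures are not rectified), "T" (4x4, takes a point from camera to world coordinates). Camera axes: x right, y down, z forward; pixel columns grow to the right and rows downward; lengths in m; the calibration is good to about 2 mm. A picture is of the moment at which its call begins. There is no depth.
- robot.close_job(): hands the job in, once; it reports no verdict.
The state is a dict: "t": time; "q": joint angles; "dq": joint speeds; "joint_torque": joint torques, N m; "tool_pos": TCP position; "orientation": TCP orientation; "force": force on the tool from outside, world axes, zero at the start; "wrist_torque": the same for the moment, N m; "opening": finger opening in m.
Only numpy, scipy, OpenCV 4.12 (cv2) and the standard library are available. Lean on these libraries where they do the work, as an engineer would, in place of code of your own. Each camera call takes 0.05 s, during which the arm holds its last target.

## Working session

There is one attempt and no reset: what is moved stays moved. The work goes in short steps, Python scripts to look and compute and a tool call to move; the robot and the scene stay as the last step left them, time stands still between calls to the robot, and variables do not carry over. Pictures are saved under pics/ and viewed, and the job is handed in when it is done.

Besides the shell and the picture viewer there is one more tool, called after "Call:" as name(argument=value, ...), one argument or row to a line, values as JSON. arm_command: Moves the arm, as the interface text tells. Shift numbers are shares of 0.4 m and turn numbers shares of 0.5 rad, none past 1 either way. Its arguments: {"type":"object","properties":{"motion":{"type":"array","items":{"type":"object","properties":{"slide":{"type":"array","items":{"type":"number"}},"turn":{"type":"array","items":{"type":"number"}}}}},"gripper":{"type":"number"},"grip_force":{"type":"number"}},"required":["motion"]}

```bash
mkdir -p pics; python3 - <<'E'
from plant import robot
import cv2,pickle
s=robot.read_state();print(s)
for n in("scene","top"):
    c=robot.read_camera(n);cv2.imwrite(f"pics/{n}0.png",c["pixels"]);pickle.dump(c,open(f"{n}0.pkl","wb"));print(n,c["intrinsics"],c["D"],c["T"])
E
```

```text
{'t': 0.0, 'q': array([-1.26138148e+00,  1.31134491e-01,  1.48925303e+00,  2.98795047e-05,
        1.52299262e+00, -8.54230770e-02]), 'dq': array([-1.42044979e-03,  3.04959467e-03, -2.00197724e-05, -5.54464451e-04,
       -2.77535733e-04,  4.26721346e-04]), 'joint_torque': array([-2.30704300e-04, -5.59832132e+01, -4.91760314e+01,  7.68470066e-02,
        3.55387141e-02, -1.65400870e-04]), 'tool_pos': array([ 0.23074013, -0.5536167 ,  0.40371749]), 'orientation': array([-2.61305502e+00,  1.74195110e+00,  2.16482786e-03]), 'force': array([-0.01154873,  0.22558533,  0.03175785]), 'wrist_torque': array([ 0.06783197, -0.02670304, -0.0323607 ]), 'opening': 0.09277392689629363}
scene [[460.00401141   0.         274.50029818]
 [  0.         460.00401141 203.92201506]
 [  0.           0.           1.        ]] [0.04271314 0.         0.         0.         0.        ] [[ 0.13419953  0.68562    -0.71548284  1.25432921]
 [ 0.99093986 -0.08894722  0.10063089 -0.09807854]
 [ 0.00535434 -0.72250509 -0.69134487  0.76823859]
 [ 0.          0.          0.          1.        ]]
top [[465.1307029    0.         273.97651389]
 [  0.         465.1307029  210.32065427]
 [  0.           0.           1.        ]] [0.01649395 0.         0.         0.         0.        ] [[-0.02054331 -0.98189822  0.18829195  0.34103727]
 [-0.99975108  0.01853535 -0.01241887  0.0190461 ]
 [ 0.00870401 -0.1885002  -0.98203458  1.08893907]
 [ 0.          0.          0.          1.        ]]
```

View pics/scene0.png

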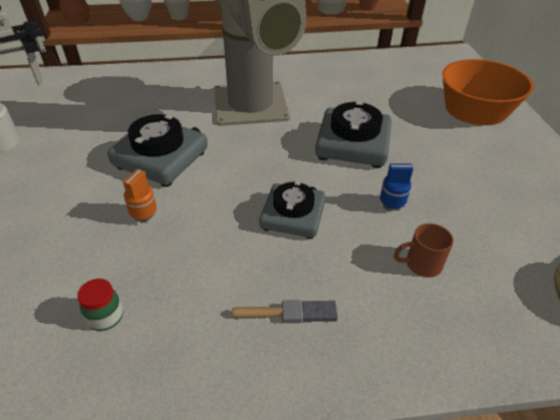

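View pics/top0.png

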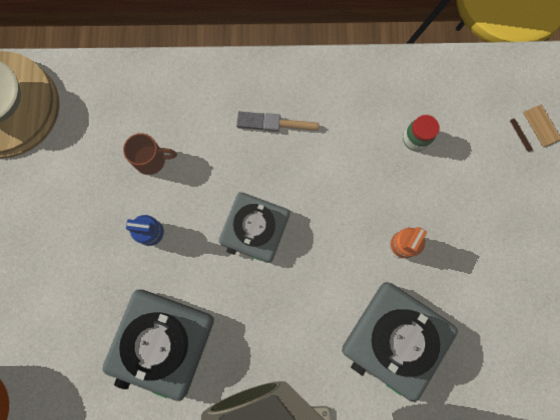

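The smallest mixer is the middle one (top view ~(255,225), scene ~(294,203)). The orange cup is at top ~(410,242), scene ~(140,197), and the blue cup is on the other side. I'll zoom in next.

```bash
cat > h.py <<'E'
import cv2,numpy as np,pickle
def ray(c,uv):
    p=cv2.undistortPoints(np.array(uv,float).reshape(-1,1,2),c["intrinsics"],np.array(c["D"])).reshape(-1,2)
    d=np.c_[p,np.ones(len(p))]@c["T"][:3,:3].T
    return c["T"][:3,3],d
def plane(c,uv,z):
    o,d=ray(c,uv);return o+d*((z-o[2])/d[:,2])[:,None]
def tri(c1,u1,c2,u2):
    A=[];b=[]
    M=np.zeros((3,3));v=np.zeros(3);L=[]
    for c,u in((c1,u1),(c2,u2)):
        o,d=ray(c,u);d=d[0]/np.linalg.norm(d[0]);P=np.eye(3)-np.outer(d,d);M+=P;v+=P@o;L.append((o,P))
    x=np.linalg.solve(M,v);return x,[np.linalg.norm(P@(x-o)) for o,P in L]
def proj(c,X):
    T=np.linalg.inv(c["T"]);return cv2.projectPoints(np.array(X,float).reshape(-1,3),cv2.Rodrigues(T[:3,:3])[0],T[:3,3],c["intrinsics"],np.array(c["D"]))[0].reshape(-1,2)
def load(n):return pickle.load(open(n+".pkl","rb"))
E
python3 - <<'E'
from h import *
def crop(n,x,y,w,k):
    return cv2.resize(load(n)["pixels"][y:y+w,x:x+w],None,fx=k,fy=k,interpolation=cv2.INTER_CUBIC)
a=np.hstack([crop("top0",215,185,80,5),crop("top0",375,205,80,5)])
b=np.hstack([crop("scene0",255,165,80,5),crop("scene0",105,155,80,5)])
cv2.imwrite("pics/crt.png",a);cv2.imwrite("pics/crs.png",b)
E
```

```text
(no output)
```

View pics/crt.png

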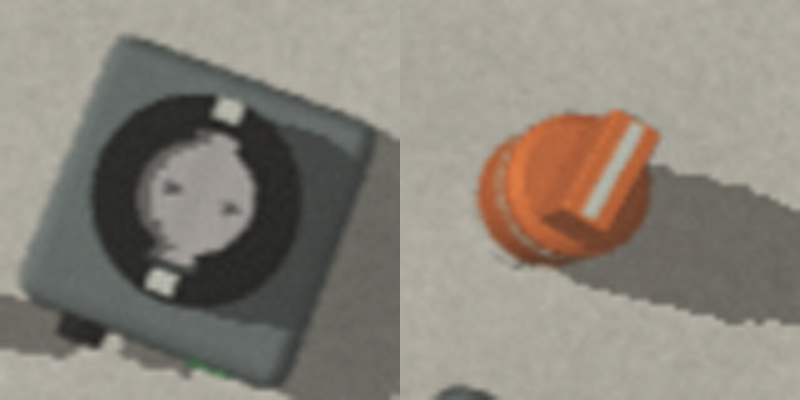

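View pics/crs.png

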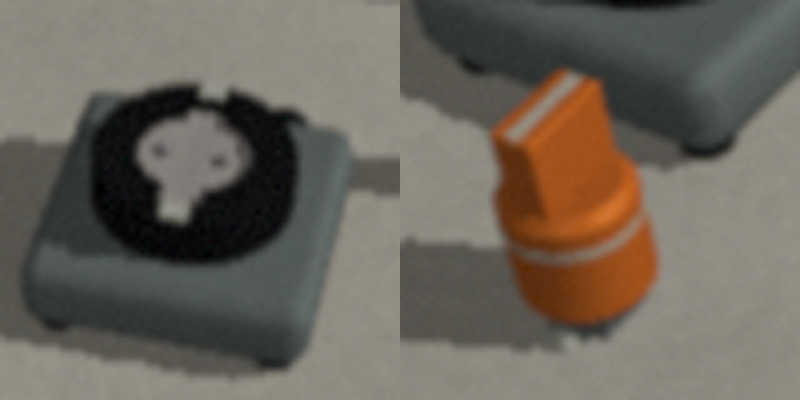

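```bash
python3 - <<'E'
from h import *
def comps(m,off,amin=4):
    n,l,s,c=cv2.connectedComponentsWithStats(m.astype(np.uint8));
    return [(s[i][4],(c[i]+off).round(2)) for i in range(1,n) if s[i][4]>=amin],l
for n,(x,y),(cx,cy) in(("top0",(215,185),(375,205)),("scene0",(255,165),(105,155))):
    c=load(n);I=c["pixels"].astype(int)
    r=I[y:y+80,x:x+80]; 
    dark=(r.max(2)<60)
    n_,l,s,ce=cv2.connectedComponentsWithStats(dark.astype(np.uint8));k=1+np.argmax(s[1:,4])
    m=(l==k).astype(np.uint8)
    ct=max(cv2.findContours(m,cv2.RETR_EXTERNAL,cv2.CHAIN_APPROX_NONE)[0],key=len);h=cv2.convexHull(ct).reshape(-1,2)
    print(n,"collar",s[k],"hull ext",h.min(0)+[x,y],h.max(0)+[x,y])
    for t in(150,165,180): print(" white",t,comps((r.min(2)>t),(x,y))[0])
    r=I[cy:cy+80,cx:cx+80]
    org=(r[...,2]>120)&(r[...,0]<70)
    hull=np.zeros(org.shape,np.uint8);ct=cv2.findContours(org.astype(np.uint8),cv2.RETR_EXTERNAL,cv2.CHAIN_APPROX_NONE)[0];ct=max(ct,key=len);cv2.drawContours(hull,[cv2.convexHull(ct)],-1,1,-1)
    st=(r[...,0]>105)&(hull>0)&(np.abs(r[...,2]-r[...,0])<70)
    n2,l2,s2,c2=cv2.connectedComponentsWithStats(cv2.erode(hull,np.ones((3,3)))*st.astype(np.uint8))
    for i in range(1,n2):
        if s2[i][4]>5:
            yx=np.argwhere(l2==i);p=yx[:,::-1].astype(float)
            print(" stripe",s2[i],(c2[i]+[cx,cy]).round(2),cv2.minAreaRect(p.astype(np.float32)))
            pts=plane(c,p+[cx,cy],.122)[:,:2];m=pts.mean(0);w,v=np.linalg.eigh(np.cov((pts-m).T));d=v[:,1]
            e=(pts-m)@d;print("   on z=.122:",m.round(4),"mid",(m+d*(e.max()+e.min())/2).round(4),"ang",np.degrees(np.arctan2(d[1],d[0]))%180,"len",np.ptp(e))
E
```

```text
top0 collar [ 19  19  42  43 808] hull ext [234 204] [275 246]
 white 150 [(np.int32(1659), array([249.31, 199.01])), (np.int32(13), array([260.38, 206.38])), (np.int32(5), array([261., 219.])), (np.int32(20), array([255.8 , 231.85])), (np.int32(15), array([246.87, 240.73])), (np.int32(374), array([236.26, 260.52]))]
 white 165 [(np.int32(8), array([260.12, 206.5 ])), (np.int32(10), array([246.8, 240.7])), (np.int32(4), array([215. , 259.5]))]
 white 180 []
 stripe [37 25 12 19 66] [417.08 238.8 ] ((41.98113250732422, 33.933963775634766), (3.2052431106567383, 19.71710205078125), 29.05460548400879)
   on z=.122: [ 0.4601 -0.2916] mid [ 0.4599 -0.2915] ang 147.35147596723544 len 0.0426104473732595
scene0 collar [   7   17   54   36 1106] hull ext [262 182] [315 217]
 white 150 []
 white 165 []
 white 180 []
 stripe [22 16 13 11 27] [132.67 176.56] ((28.0, 21.0), (1.4142134189605713, 15.55634880065918), 45.0)
   on z=.122: [ 0.4618 -0.2952] mid [ 0.4601 -0.2941] ang 147.0528154179992 len 0.03803569387850171
```

```bash
python3 - <<'E'
from h import *
t=load("top0");s=load("scene0")
for nm,u,v in(("stripe",(417.4,238.9),(133.4,175.9)),):
    print(nm,tri(t,u,s,v), plane(t,u,.122),plane(s,v,.122))
a=plane(t,[(260.2,206.5),(246.9,240.75)],.07);print("marks top",a,a.mean(0),np.degrees(np.arctan2(*(a[0]-a[1])[1::-1])),np.linalg.norm(a[0]-a[1]))
b=plane(s,[(255+212/5-.4,165+95/5-.4),(255+175/5-.4,165+208/5-.4)],.07);print("marks scene",b,b.mean(0),np.degrees(np.arctan2(*(b[0]-b[1])[1::-1])),np.linalg.norm(b[0]-b[1]))
# collar circle fit on z=.07 from dark hull outer points
for c,(x,y) in((t,(215,185)),(s,(255,165))):
    r=c["pixels"][y:y+80,x:x+80].astype(int)
    m=(r.max(2)<60).astype(np.uint8)
    n,l,st,ce=cv2.connectedComponentsWithStats(m);k=1+np.argmax(st[1:,4]);m=(l==k).astype(np.uint8)
    ct=max(cv2.findContours(m,cv2.RETR_EXTERNAL,cv2.CHAIN_APPROX_NONE)[0],key=len);h=cv2.convexHull(ct).reshape(-1,2)+[x,y]
    P=plane(c,h.astype(float),.07)[:,:2];(cx,cy),rad=cv2.minEnclosingCircle(P.astype(np.float32));e=cv2.fitEllipse(P.astype(np.float32)*1000);print("collar",cx,cy,rad,e)
# inner bore & deck: light-grey disc
E
```

```text
stripe (array([ 0.45986972, -0.29314964,  0.12178818]), [np.float64(0.0007545239756151065), np.float64(0.0007545239756149708)]) [[ 0.45982553 -0.29228884  0.122     ]] [[ 0.45983715 -0.29387369  0.122     ]]
marks top [[0.54567383 0.03674934 0.07      ]
 [0.46932645 0.06716716 0.07      ]] [0.50750014 0.05195825 0.07      ] -21.723001648459594 0.0821837250803096
marks scene [[0.47131356 0.06401029 0.07      ]
 [0.54308965 0.03530514 0.07      ]] [0.5072016  0.04965771 0.07      ] 158.20223341241697 0.07730324992257186
collar 0.5048930048942566 0.05142885446548462 0.04811900481581688 ((505.2144470214844, 50.46066665649414), (91.52027893066406, 95.76506042480469), 114.59095764160156)
collar 0.5237629413604736 0.03648249804973602 0.0713132992386818 ((523.5716552734375, 38.949188232421875), (107.0997314453125, 136.0009002685547), 35.57926559448242)
```

The cup is at about (0.460, -0.293) with its bar at 147°. The two views triangulate to a height of 0.1218 m, against 0.122 m given. The socket is at about (0.507, 0.051) with its x axis at 158°. The mark and collar sizes match what was given, apart from the poor scene-view collar fit. I'll move over the cup first.

Call:
arm_command(
  motion=[
    {"slide": [-0.038,-0.078,0],"turn": [0,0,0]},
    {"slide": [-0.038,-0.078,0],"turn": [0,0,0]},
    {"slide": [-0.038,-0.078,0],"turn": [0,0,0]},
    {"slide": [-0.038,-0.078,0],"turn": [0,0,0]},
    {"slide": [-0.038,-0.078,0],"turn": [0,0,0]},
  ],
  gripper=100,
  grip_force=40,
)

```text
t: 0.52
tool_pos: [0.3462, -0.4223, 0.4042]
orientation: [-2.613, 1.743, 0.001]
force: [0.8, -0.5, -0.1]
opening: 0.0928
```

Call:
arm_command(
  motion=[
    {"slide": [-0.038,-0.078,0],"turn": [0,0,0]},
    {"slide": [-0.038,-0.078,0],"turn": [0,0,0]},
    {"slide": [-0.038,-0.078,0],"turn": [0,0,0]},
    {"slide": [-0.038,-0.078,0],"turn": [0,0,0]},
    {"slide": [-0.038,-0.078,0],"turn": [0,0,0]},
  ],
)

```text
t: 0.93
tool_pos: [0.4611, -0.292, 0.4044]
orientation: [-2.614, 1.743, 0.001]
force: [0.2, -0.6, -0.1]
opening: 0.093
```

Call:
arm_command(
  motion=[
    {"slide": [0,0,0],"turn": [0,0,-0.24]},
    {"slide": [0,0,0],"turn": [0,0,-0.24]},
    {"slide": [0,0,0],"turn": [0,0,-0.24]},
    {"slide": [0,0,0],"turn": [0,0,-0.24]},
    {"slide": [0,0,0],"turn": [0,0,-0.24]},
  ],
)

```text
t: 1.35
tool_pos: [0.4603, -0.2933, 0.4042]
orientation: [-3.015, 0.883, 0.001]
force: [0.4, 0.4, -0.1]
opening: 0.093
```

Call:
arm_command(
  motion=[
    {"slide": [0,0,0],"turn": [0,0,-0.24]},
    {"slide": [0,0,0],"turn": [0,0,-0.24]},
    {"slide": [0,0,0],"turn": [0,0,-0.24]},
    {"slide": [0,0,0],"turn": [0,0,-0.24]},
    {"slide": [0,0,0],"turn": [0,0,-0.24]},
  ],
)

```text
t: 1.77
tool_pos: [0.4602, -0.2934, 0.4042]
orientation: [-3.141, -0.047, 0.001]
force: [0.4, 0.8, 1.1]
opening: 0.0929
```

Call:
arm_command(
  motion=[
    {"slide": [0,0,0],"turn": [0,0,-0.24]},
    {"slide": [0,0,0],"turn": [0,0,-0.24]},
    {"slide": [0,0,0],"turn": [0,0,-0.24]},
    {"slide": [0,0,0],"turn": [0,0,-0.24]},
    {"slide": [0,0,0],"turn": [0,0,-0.24]},
  ],
)

```text
t: 2.18
tool_pos: [0.4602, -0.2934, 0.4042]
orientation: [-2.986, -0.973, 0.001]
force: [-0.5, -0.3, -0.5]
opening: 0.093
```

Call:
arm_command(
  motion=[
    {"slide": [0,0,0],"turn": [0,0,-0.24]},
    {"slide": [0,0,0],"turn": [0,0,-0.24]},
    {"slide": [0,0,0],"turn": [0,0,-0.24]},
    {"slide": [0,0,0],"turn": [0,0,0]},
    {"slide": [0,0,0],"turn": [0,0,0]},
  ],
)

```text
t: 2.6
tool_pos: [0.4602, -0.2935, 0.4043]
orientation: [-2.771, -1.478, 0.0]
force: [0.4, 0.4, 0.9]
opening: 0.093
```

```bash
cat > g.py <<'E'
import sys,numpy as np
from plant import robot
from scipy.spatial.transform import Rotation as Ro
def st():
    s=robot.read_state();R=Ro.from_rotvec(s["orientation"]).as_matrix();return s,R
def show():
    s,R=st();print("t",round(s["t"],2),"pos",s["tool_pos"].round(4),"yaw",round(np.degrees(np.arctan2(R[1,0],R[0,0])),2),"z",R[:,2].round(4),"F",s["force"].round(2),"M",s["wrist_torque"].round(2),"open",round(s["opening"],4),"q",s["q"].round(2));return s,R
def goto(p,yaw):
    s,R=show();d=R.T@(np.array(p)-s["tool_pos"])
    Y=np.radians(yaw);G=np.array([[np.cos(Y),np.sin(Y),0],[np.sin(Y),-np.cos(Y),0],[0,0,-1]]).T
    rv=Ro.from_matrix(R.T@G).as_rotvec()
    print("total slide share",(d/.4).round(4),"mm",(d*1000).round(1),"turn share",(rv/.5).round(4))
E
python3 - <<'E'
from g import *
goto([.4598,-.293,.275],57.2)
E
```

```text
t 2.6 pos [ 0.4602 -0.2935  0.4043] yaw 56.16 z [-6.e-04  4.e-04 -1.e+00] F [0.4  0.44 0.85] M [-0.03 -0.14  0.05] open 0.093 q [-0.66 -0.02  1.64  0.    1.52 -1.64]
total slide share [ 3.000e-04 -1.300e-03  3.234e-01] mm [ 1.000e-01 -5.000e-01  1.293e+02] turn share [-0.0014 -0.0001 -0.0363]
```

Centred over the cup, so I'll descend.

Call:
arm_command(
  motion=[
    {"slide": [0,-0.001,0.07],"turn": [0,0,-0.036]},
    {"slide": [0,0,0.08],"turn": [0,0,0]},
    {"slide": [0,0,0.08],"turn": [0,0,0]},
    {"slide": [0,0,0.06],"turn": [0,0,0]},
    {"slide": [0,0,0.033],"turn": [0,0,0]},
  ],
)

```text
t: 3.02
tool_pos: [0.4588, -0.2924, 0.2716]
orientation: [-2.754, -1.501, 0.003]
force: [0.1, -0.5, -0.3]
opening: 0.0929
```

Call:
arm_command(
  motion=[
    {"slide": [0,0,0],"turn": [0,0,0]},
    {"slide": [0,0,0],"turn": [0,0,0]},
    {"slide": [0,0,0],"turn": [0,0,0]},
    {"slide": [0,0,0],"turn": [0,0,0]},
    {"slide": [0,0,0],"turn": [0,0,0]},
  ],
  gripper=0,
  grip_force=40,
)

```text
t: 3.43
tool_pos: [0.4607, -0.2938, 0.2776]
orientation: [2.753, 1.507, 0.002]
force: [0.3, -0.0, 0.2]
opening: 0.0642
```

Call:
arm_command(
  motion=[
    {"slide": [0,0,0],"turn": [0,0,0]},
    {"slide": [0,0,0],"turn": [0,0,0]},
    {"slide": [0,0,0],"turn": [0,0,0]},
    {"slide": [0,0,0],"turn": [0,0,0]},
    {"slide": [0,0,0],"turn": [0,0,0]},
  ],
)

```text
t: 3.85
tool_pos: [0.46, -0.2933, 0.2755]
orientation: [-2.756, -1.509, 0.0]
force: [-0.0, -0.2, 0.3]
opening: 0.0309
```

```bash
python3 - <<'E'
from g import *
show()
import cv2,pickle
o=[]
for n in("scene","top"):
    c=robot.read_camera(n);pickle.dump(c,open(f"{n}1.pkl","wb"));x,y=(85,110) if n=="scene" else (355,185)
    o.append(cv2.resize(c["pixels"][y:y+120,x:x+120],None,fx=3.3,fy=3.3,interpolation=2))
cv2.imwrite("pics/g1.png",cv2.hconcat(o))
E
```

```text
t 3.85 pos [ 0.46   -0.2933  0.2755] yaw 57.41 z [-0.  0. -1.] F [-0.04 -0.22  0.34] M [-0.01 -0.15 -0.01] open 0.0309 q [-0.66  0.08  1.78 -0.    1.28 -1.66]
```

View pics/g1.png

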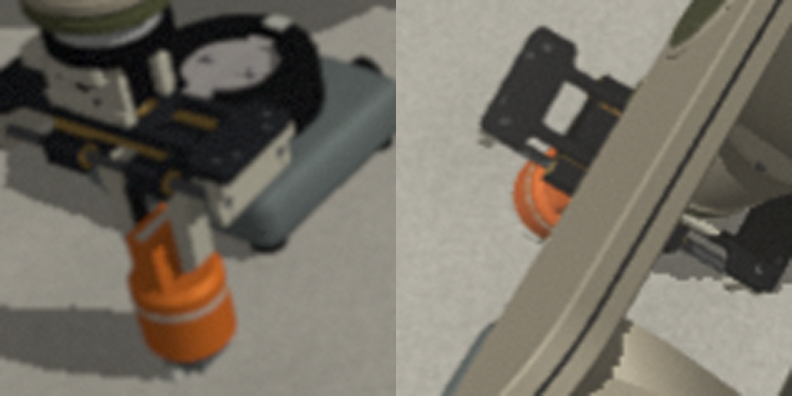

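The fingers straddle the bar in the scene view and still need a little more closing. The top view is mostly blocked by the arm.

Call:
arm_command(
  motion=[
    {"slide": [0,0,0],"turn": [0,0,0]},
    {"slide": [0,0,0],"turn": [0,0,0]},
    {"slide": [0,0,0],"turn": [0,0,0]},
    {"slide": [0,0,0],"turn": [0,0,0]},
    {"slide": [0,0,0],"turn": [0,0,0]},
  ],
)

```text
t: 4.37
tool_pos: [0.46, -0.2933, 0.2754]
orientation: [-2.755, -1.509, 0.0]
force: [-0.2, 0.9, -1.4]
opening: 0.0219
```

Call:
arm_command(
  motion=[
    {"slide": [0,0,-0.02],"turn": [0,0,0]},
    {"slide": [0,0,-0.06],"turn": [0,0,0]},
    {"slide": [0,0,-0.08],"turn": [0,0,0]},
    {"slide": [0,0,-0.08],"turn": [0,0,0]},
    {"slide": [0,0,-0.06],"turn": [0,0,0]},
  ],
)

```text
t: 4.78
tool_pos: [0.46, -0.2933, 0.3985]
orientation: [2.754, 1.508, 0.001]
force: [0.1, -0.9, -1.9]
opening: 0.0219
```

```bash
python3 - <<'E'
from g import *
goto([.507,.0508,.395],68)
import cv2,pickle
c=robot.read_camera("scene");pickle.dump(c,open("scene2.pkl","wb"));cv2.imwrite("pics/g2.png",cv2.resize(c["pixels"][80:230,60:260],None,fx=3.5,fy=3.5,interpolation=2))
E
```

```text
t 4.78 pos [ 0.46   -0.2933  0.3985] yaw 57.41 z [ 0.0013 -0.0011 -1.    ] F [ 0.08 -0.88 -1.89] M [-0.04 -0.22  0.02] open 0.0219 q [-0.66 -0.01  1.65 -0.    1.5  -1.66]
total slide share [ 0.7881 -0.3643  0.0081] mm [ 315.2 -145.7    3.2] turn share [ 0.0033  0.0007 -0.3695]
```

View pics/g2.png

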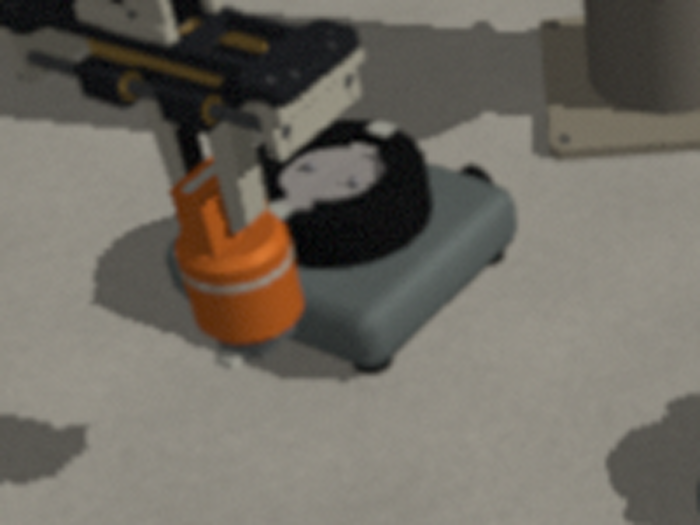

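The cup is held and upright, 12 cm up. I'll carry it over the small socket.

Call:
arm_command(
  motion=[
    {"slide": [0.04,-0.018,0],"turn": [0,0,0]},
    {"slide": [0.07,-0.032,0],"turn": [0,0,0]},
    {"slide": [0.09,-0.042,0],"turn": [0,0,0]},
    {"slide": [0.09,-0.042,0],"turn": [0,0,0]},
    {"slide": [0.09,-0.042,0],"turn": [0,0,0]},
  ],
)

```text
t: 5.25
tool_pos: [0.4822, -0.1259, 0.3953]
orientation: [-2.756, -1.507, 0.0]
force: [0.5, -0.9, -2.7]
opening: 0.0219
```

Call:
arm_command(
  motion=[
    {"slide": [0.09,-0.042,0],"turn": [0,0,0]},
    {"slide": [0.09,-0.042,0],"turn": [0,0,0]},
    {"slide": [0.09,-0.042,0],"turn": [0,0,0]},
    {"slide": [0.08,-0.036,0],"turn": [0,0,0]},
    {"slide": [0.058,-0.026,0],"turn": [0,0,0]},
  ],
)

```text
t: 5.67
tool_pos: [0.5067, 0.0536, 0.3954]
orientation: [-2.754, -1.511, -0.0]
force: [0.7, -0.8, -2.0]
opening: 0.0219
```

Call:
arm_command(
  motion=[
    {"slide": [0,0,0],"turn": [0,0,-0.18]},
    {"slide": [0,0,0],"turn": [0,0,-0.18]},
    {"slide": [0,0,0],"turn": [0,0,0]},
    {"slide": [0,0,0],"turn": [0,0,0]},
    {"slide": [0,0,0],"turn": [0,0,0]},
  ],
)

```text
t: 6.08
tool_pos: [0.507, 0.0504, 0.3954]
orientation: [-2.612, -1.746, 0.0]
force: [-1.2, 0.1, -3.4]
opening: 0.0219
```

```bash
python3 - <<'E'
from g import *
goto([.507,.0508,.395],68)
import cv2,pickle
o=[]
for n in("scene","top"):
    c=robot.read_camera(n);pickle.dump(c,open(f"{n}3.pkl","wb"));x,y=(225,120) if n=="scene" else (195,165)
    o.append(cv2.resize(c["pixels"][y:y+120,x:x+120],None,fx=3.3,fy=3.3,interpolation=2))
cv2.imwrite("pics/g3.png",cv2.hconcat(o))
E
```

```text
t 6.08 pos [0.507  0.0504 0.3954] yaw 67.53 z [-4.e-04 -0.e+00 -1.e+00] F [-1.19  0.12 -3.39] M [-0.01 -0.15  0.06] open 0.0219 q [-0.   -0.11  1.75 -0.    1.5  -1.18]
total slide share [ 0.0009 -0.0004  0.0009] mm [ 0.4 -0.1  0.4] turn share [-0.0007  0.0003 -0.0165]
```

View pics/g3.png

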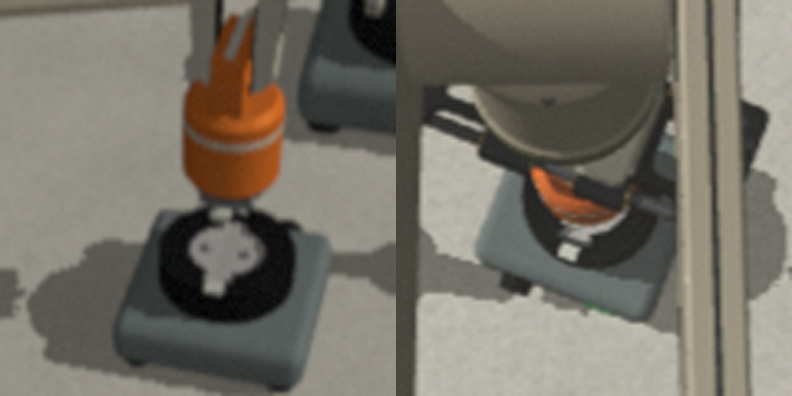

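```bash
python3 - <<'E'
from h import *
c=load("scene3");I=c["pixels"].astype(int)
org=((I[...,2]>90)&(I[...,0]<60)&(I[...,2]-I[...,0]>60)).astype(np.uint8);org[:,:260]=0;org[:,330:]=0;org[:110]=0;org[200:]=0
n,l,s,ce=cv2.connectedComponentsWithStats(org);k=1+np.argmax(s[1:,4]);m=l==k;print(s[k])
rows=np.where(m.any(1))[0];
for r in rows[-22::2]:
    x=np.where(m[r])[0];print(r,x.min(),x.max(),(x.min()+x.max())/2,end=' | ')
print()
th=np.linspace(0,2*np.pi,400)
def circ(x,y,z,r):return proj(c,np.c_[x+r*np.cos(th),y+r*np.sin(th),np.full(400,z)])
X,Y=.507,.0504;U=.3954-.167-.108
for z in(.018,.03,.05):
    p=circ(X,Y,U+z,.032);print("pred body z",z,p.min(0).round(1),p.max(0).round(1))
# collar marks vs
dark=(I.max(2)<60).astype(np.uint8);dark[:,:265]=0;dark[:,322:]=0;dark[:185]=0;dark[222:]=0
n,l,s,ce=cv2.connectedComponentsWithStats(dark);k=1+np.argmax(s[1:,4]);print("collar box",s[k])
p=circ(.507,.0508,.07,.047);print("pred rim",p.min(0),p.max(0))
p=circ(.507,.0508,.07,.026);print("pred bore",p.min(0),p.max(0))
w=proj(c,[[.507+.041*np.cos(a),.0508+.041*np.sin(a),.07] for a in(np.radians(158),np.radians(-22))]);print("pred marks",w)
E
```

```text
[281 125  30  39 594]
142 289 300 294.5 | 144 289 300 294.5 | 146 283 308 295.5 | 148 282 310 296.0 | 150 282 310 296.0 | 152 281 310 295.5 | 154 282 310 296.0 | 156 283 310 296.5 | 158 284 308 296.0 | 160 286 306 296.0 | 162 290 302 296.0 | 
pred body z 0.018 [279.9 161.6] [309.8 180.8]
pred body z 0.03 [279.9 157.3] [310.1 176.4]
pred body z 0.05 [280.1 149.9] [310.7 168.9]
collar box [ 265  185   50   33 1031]
pred rim [272.94074588 180.77927773] [314.87253718 209.15105724]
pred bore [282.29787876 186.80050922] [305.48411345 202.48336133]
pred marks [[297.74807372 182.86083617]
 [289.80070702 206.80245694]]
```

```bash
python3 - <<'E'
from h import *
c=load("scene3");I=c["pixels"].astype(int)
org=((I[...,2]>90)&(I[...,0]<70)&(I[...,2]-I[...,0]>50)).astype(np.uint8)
for r in range(168,183):
    x=np.where(org[r,260:330])[0]+260
    if len(x):print(r,x.min(),x.max(),(x.min()+x.max())/2)
th=np.linspace(0,2*np.pi,4000)
for dx in(-.004,0,.004):
  for dy in (0,):
    p=proj(c,np.c_[.507+dx+.032*np.cos(th),.0504+.032*np.sin(th),np.full(4000,.1204+.018)]);print(dx,p.max(0),"center of bottom",p[p[:,1].argmax()])
print(I[176:184,296])
# top view: marks
t=load("top3");J=t["pixels"];cv2.imwrite("pics/t3.png",cv2.resize(J[200:260,215:295],None,fx=9,fy=9,interpolation=2))
cv2.imwrite("pics/s3.png",cv2.resize(c["pixels"][150:225,255:335],None,fx=8,fy=8,interpolation=2))
E
```

```text
168 283 309 296.0
169 284 309 296.5
170 281 309 295.0
171 281 308 294.5
172 283 308 295.5
173 282 308 295.0
174 283 307 295.0
175 284 306 295.0
176 285 305 295.0
177 287 304 295.5
178 289 303 296.0
179 293 301 297.0
-0.004 [309.42498951 179.53093234] center of bottom [295.06195002 179.53093234]
0 [309.77727806 180.77028946] center of bottom [295.3796774  180.77028946]
0.004 [310.13163649 182.01700537] center of bottom [295.69930918 182.01700537]
[[ 17  57 116]
 [ 22  62 120]
 [ 20  60 117]
 [ 23  55 106]
 [ 39  51  79]
 [ 54  55  58]
 [ 59  59  58]
 [ 63  65  63]]
```

View pics/t3.png

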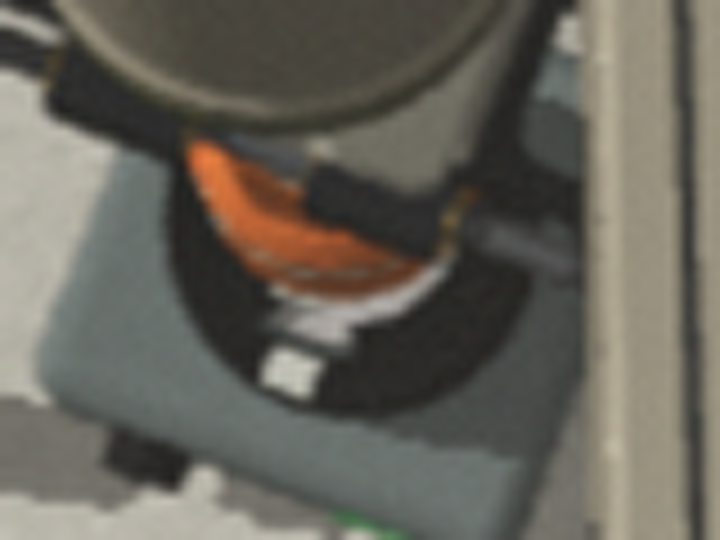

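View pics/s3.png

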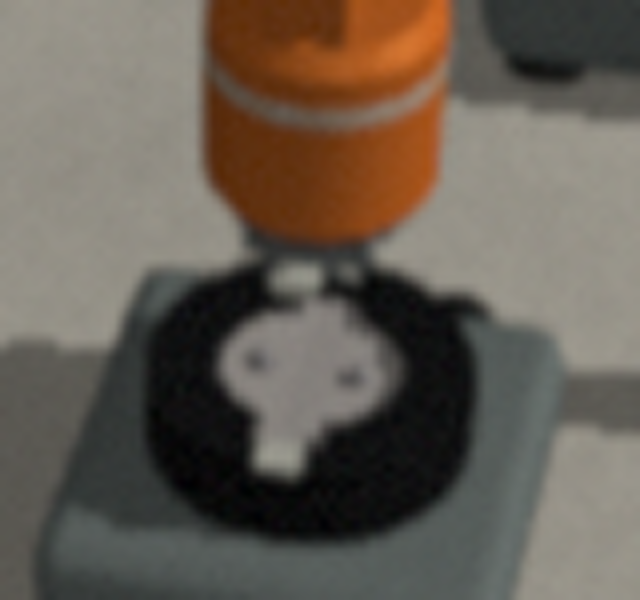

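Both views agree: the cup axis is under the TCP to within about 1 mm, and the socket markings sit where predicted. I'll descend to just above the mouth.

Call:
arm_command(
  motion=[
    {"slide": [0.001,0,0.03],"turn": [0,0,-0.02]},
    {"slide": [0.001,0,0.035],"turn": [0,0,0]},
    {"slide": [0,0,0.025],"turn": [0,0,0]},
    {"slide": [0,0,0.014],"turn": [0,0,0]},
    {"slide": [0,0,0],"turn": [0,0,0]},
  ],
)

```text
t: 6.6
tool_pos: [0.5067, 0.0513, 0.3516]
orientation: [-2.599, -1.762, 0.005]
force: [0.2, 0.0, -2.6]
opening: 0.0219
```

Call:
arm_command(
  motion=[
    {"slide": [0,0,0],"turn": [0,0,0]},
    {"slide": [0,0,0],"turn": [0,0,0]},
    {"slide": [0,0,0],"turn": [0,0,0]},
    {"slide": [0,0,0],"turn": [0,0,0]},
    {"slide": [0,0,0],"turn": [0,0,0]},
  ],
)

```text
t: 7.02
tool_pos: [0.5076, 0.0514, 0.3545]
orientation: [2.599, 1.763, 0.001]
force: [1.0, 0.1, -3.5]
opening: 0.0217
```

```bash
python3 - <<'E'
from g import *
goto([.5073,.0509,.340],68.2)
import cv2,pickle
o=[]
for n in("scene","top"):
    c=robot.read_camera(n);pickle.dump(c,open(f"{n}4.pkl","wb"));x,y=(255,150) if n=="scene" else (215,190)
    o.append(cv2.resize(c["pixels"][y:y+75,x:x+75],None,fx=5.3,fy=5.3,interpolation=2))
cv2.imwrite("pics/g4.png",cv2.hconcat(o))
E
```

```text
t 7.02 pos [0.5076 0.0514 0.3545] yaw 68.3 z [ 0.001 -0.    -1.   ] F [ 0.98  0.11 -3.5 ] M [-0.01 -0.21 -0.02] open 0.0217 q [ 0.   -0.09  1.8  -0.    1.43 -1.19]
total slide share [-0.0015 -0.0001  0.0363] mm [-0.6 -0.1 14.5] turn share [ 0.0018 -0.0007  0.0034]
```

View pics/g4.png

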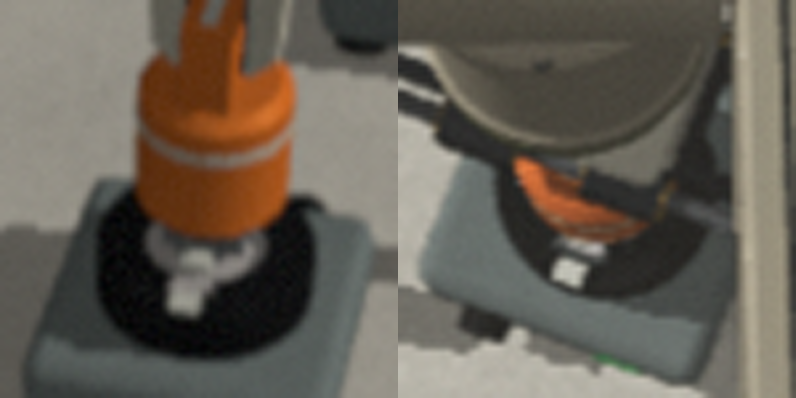

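The near lug lines up with the marked gap at crop (185,295). I'll lower gently.

Call:
arm_command(
  motion=[
    {"slide": [-0.001,0,0.008],"turn": [0,0,0]},
    {"slide": [0,0,0.008],"turn": [0,0,0]},
    {"slide": [0,0,0.008],"turn": [0,0,0]},
    {"slide": [0,0,0.006],"turn": [0,0,0]},
    {"slide": [0,0,0],"turn": [0,0,0]},
  ],
)

```text
t: 7.53
tool_pos: [0.5069, 0.051, 0.3409]
orientation: [-2.599, -1.763, 0.002]
force: [-1.0, 0.2, -3.1]
opening: 0.0217
```

Call:
arm_command(
  motion=[
    {"slide": [0,0,0.003],"turn": [0,0,0]},
    {"slide": [0,0,0.003],"turn": [0,0,0]},
    {"slide": [0,0,0],"turn": [0,0,0]},
    {"slide": [0,0,0],"turn": [0,0,0]},
    {"slide": [0,0,0],"turn": [0,0,0]},
  ],
)

```text
t: 7.95
tool_pos: [0.5073, 0.0511, 0.3401]
orientation: [2.6, 1.763, 0.001]
force: [-2.8, -0.4, 2.9]
opening: 0.0213
```

```bash
python3 - <<'E'
from g import *
goto([.5073,.0509,.340],68.2)
import cv2,pickle
o=[]
for n in("scene","top"):
    c=robot.read_camera(n);pickle.dump(c,open(f"{n}5.pkl","wb"));x,y=(255,150) if n=="scene" else (215,190)
    o.append(cv2.resize(c["pixels"][y:y+75,x:x+75],None,fx=5.3,fy=5.3,interpolation=2))
cv2.imwrite("pics/g5.png",cv2.hconcat(o))
E
```

```text
t 7.95 pos [0.5073 0.0511 0.3401] yaw 68.3 z [ 5.e-04 -0.e+00 -1.e+00] F [-2.83 -0.36  2.94] M [-0.03  0.56 -0.02] open 0.0213 q [-0.   -0.08  1.82 -0.    1.4  -1.19]
total slide share [-0.0004  0.0001  0.0003] mm [-0.1  0.   0.1] turn share [ 0.0009 -0.0003  0.0034]
```

View pics/g5.png

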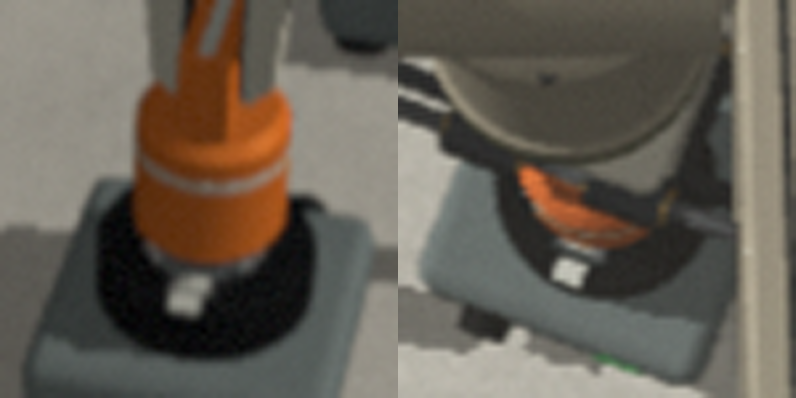

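```bash
python3 - <<'E'
from h import *
th=np.linspace(0,2*np.pi,4000)
for n,z in(("scene3",.3954),("scene4",.3545),("scene5",.3401)):
    c=load(n);I=c["pixels"].astype(int)
    d=(I[...,2]-I[...,0])
    col=d[150:225,290:302].mean(1)
    # subpixel lower edge: half level
    h=45;r=[i for i in range(74) if col[i]>=h and col[i+1]<h][-1];e=150+r+(col[r]-h)/(col[r]-col[r+1])
    p=proj(c,np.c_[.5072+.032*np.cos(th),.0508+.032*np.sin(th),np.full(4000,z-.275+.018)])
    rr=I[int(e)-14:int(e)-8];m=(d[int(e)-12]>45);x=np.where(m[260:330])[0]+260
    print(n,"edge",round(e,2),"pred",p[:,1].max().round(2),"x",x.min(),x.max())
E
```

```text
scene3 edge 179.58 pred 180.82 x 281 310
scene4 edge 194.29 pred 195.21 x 281 309
scene5 edge 198.95 pred 200.08 x 280 309
```

The body's lower edge tracks the prediction, so the cup has not slipped. It sits on the deck with about 6 N, and turn is still 0. Now I'll push down about 8 mm.

Call:
arm_command(
  motion=[
    {"slide": [0,-0.001,0.004],"turn": [0,0,0]},
    {"slide": [0,0,0.004],"turn": [0,0,0]},
    {"slide": [0,0,0.004],"turn": [0,0,0]},
    {"slide": [0,0,0.004],"turn": [0,0,0]},
    {"slide": [0,0,0.004],"turn": [0,0,0]},
  ],
  grip_force=55,
)

```text
t: 8.47
tool_pos: [0.5071, 0.0511, 0.332]
orientation: [2.599, 1.763, 0.001]
force: [-2.5, -0.3, 9.0]
opening: 0.0217
```

Call:
arm_command(
  motion=[
    {"slide": [0,0,0],"turn": [0,0,0]},
    {"slide": [0,0,0],"turn": [0,0,0]},
    {"slide": [0,0,0],"turn": [0,0,0]},
    {"slide": [0,0,0],"turn": [0,0,0]},
    {"slide": [0,0,0],"turn": [0,0,0]},
  ],
)

```text
t: 8.88
tool_pos: [0.5071, 0.0511, 0.3322]
orientation: [2.599, 1.763, 0.001]
force: [-3.0, -1.2, 8.0]
opening: 0.0215
```

```bash
python3 - <<'E'
from g import *
goto([.5073,.0509,.332],68.2)
import cv2,pickle
from h import *
c=robot.read_camera("scene");pickle.dump(c,open("scene6.pkl","wb"))
I=c["pixels"].astype(int);d=(I[...,2]-I[...,0]);col=d[150:225,290:302].mean(1);h=45
r=[i for i in range(74) if col[i]>=h and col[i+1]<h][-1];print("edge",150+r+(col[r]-h)/(col[r]-col[r+1]))
E
```

```text
t 8.88 pos [0.5071 0.0511 0.3322] yaw 68.3 z [ 1.2e-03 -2.0e-04 -1.0e+00] F [-2.96 -1.23  7.96] M [-0.21  0.68  0.04] open 0.0215 q [-0.   -0.07  1.83 -0.    1.38 -1.19]
total slide share [-0.0004  0.0006  0.0005] mm [-0.2  0.2  0.2] turn share [ 0.0023 -0.0005  0.0033]
edge 201.72921108742005
```

Pressed about 8 mm: the image edge dropped 2.8 px and the spring force is about 11 N. Now I'll twist clockwise, which is +z of the tool.

Call:
arm_command(
  motion=[
    {"slide": [0,0,0],"turn": [0,0,0.1]},
    {"slide": [0,0,0],"turn": [0,0,0.16]},
    {"slide": [0,0,0],"turn": [0,0,0.16]},
    {"slide": [0,0,0],"turn": [0,0,0.16]},
    {"slide": [0,0,0],"turn": [0,0,0.12]},
  ],
)

```text
t: 9.35
tool_pos: [0.5072, 0.051, 0.3322]
orientation: [2.869, 1.277, 0.002]
force: [-1.8, -1.7, 8.2]
opening: 0.0219
```

```bash
python3 - <<'E'
from g import *
show()
import cv2
c=robot.read_camera("scene");cv2.imwrite("pics/g7.png",cv2.resize(c["pixels"][120:225,230:340],None,fx=5,fy=5,interpolation=2))
E
```

```text
t 9.35 pos [0.5072 0.051  0.3322] yaw 48.0 z [ 1.4e-03 -6.0e-04 -1.0e+00] F [-1.81 -1.71  8.21] M [-0.49  0.52  0.15] open 0.0219 q [-0.   -0.07  1.83 -0.    1.38 -0.84]
```

View pics/g7.png

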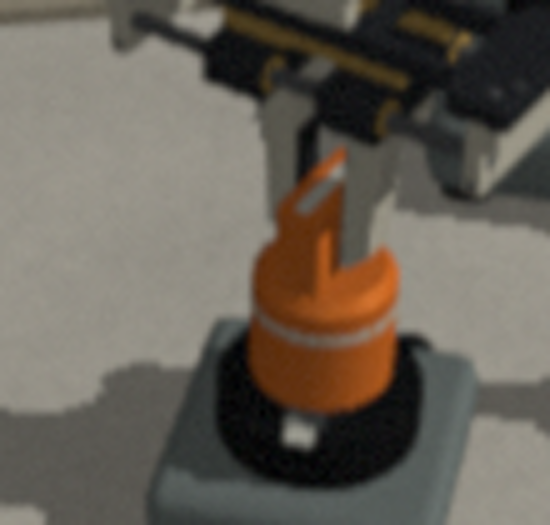

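The cup turns with the gripper and the torque is low, so I'll continue.

Call:
arm_command(
  motion=[
    {"slide": [0,0,0],"turn": [0,0,0.18]},
    {"slide": [0,0,0],"turn": [0,0,0.18]},
    {"slide": [0,0,0],"turn": [0,0,0.18]},
    {"slide": [0,0,0],"turn": [0,0,0.18]},
    {"slide": [0,0,0],"turn": [0,0,0.18]},
  ],
)

```text
t: 9.82
tool_pos: [0.5074, 0.0511, 0.3325]
orientation: [3.082, 0.605, 0.004]
force: [-1.4, -0.7, 7.3]
opening: 0.0221
```

Call:
arm_command(
  motion=[
    {"slide": [0,0,0],"turn": [0,0,0.18]},
    {"slide": [0,0,0],"turn": [0,0,0.18]},
    {"slide": [0,0,0],"turn": [0,0,0.18]},
    {"slide": [0,0,0],"turn": [0,0,0.18]},
    {"slide": [0,0,0],"turn": [0,0,0.1]},
  ],
)

```text
t: 10.23
tool_pos: [0.5075, 0.0509, 0.3325]
orientation: [3.141, -0.036, 0.004]
force: [-1.0, -2.4, 8.0]
opening: 0.0213
```

```bash
python3 - <<'E'
from g import *
show()
E
```

```text
t 10.23 pos [0.5075 0.0509 0.3325] yaw -1.32 z [ 2.7e-03 -8.0e-04 -1.0e+00] F [-1.01 -2.37  7.98] M [-0.65  0.16  0.22] open 0.0213 q [-0.   -0.07  1.83 -0.    1.38  0.02]
```

Call:
arm_command(
  motion=[
    {"slide": [0,0,0],"turn": [0,0,0.16]},
    {"slide": [0,0,0],"turn": [0,0,0.16]},
    {"slide": [0,0,0],"turn": [0,0,0.16]},
    {"slide": [0,0,0],"turn": [0,0,0.12]},
    {"slide": [0,0,0],"turn": [0,0,0.08]},
  ],
)

```text
t: 10.65
tool_pos: [0.5075, 0.0507, 0.3326]
orientation: [3.09, -0.565, 0.005]
force: [-0.8, -4.2, 7.4]
opening: 0.0214
```

Call:
arm_command(
  motion=[
    {"slide": [0,0,0.001],"turn": [0,0,0.05]},
    {"slide": [0,0,0],"turn": [0,0,0.05]},
    {"slide": [0,0,0],"turn": [0,0,0.05]},
    {"slide": [0,0,0],"turn": [0,0,0.05]},
    {"slide": [0,0,0],"turn": [0,0,0]},
  ],
)

```text
t: 11.07
tool_pos: [0.5075, 0.0506, 0.3321]
orientation: [3.058, -0.716, 0.004]
force: [-0.7, -4.8, 7.5]
opening: 0.0216
```

```bash
python3 - <<'E'
from g import *
show()
import cv2,pickle
o=[]
for n in("scene","top"):
    c=robot.read_camera(n);cv2.imwrite(f"pics/{n}8.png",c["pixels"]);pickle.dump(c,open(f"{n}8.pkl","wb"));x,y=(240,120) if n=="scene" else (195,165)
    o.append(cv2.resize(c["pixels"][y:y+105,x:x+105],None,fx=3.8,fy=3.8,interpolation=2))
cv2.imwrite("pics/g8.png",cv2.hconcat(o))
E
```

```text
t 11.07 pos [0.5075 0.0506 0.3321] yaw -26.34 z [ 0.0025 -0.0016 -1.    ] F [-0.72 -4.77  7.5 ] M [-1.05  0.33  0.14] open 0.0216 q [-0.   -0.07  1.83 -0.    1.38  0.46]
```

View pics/g8.png

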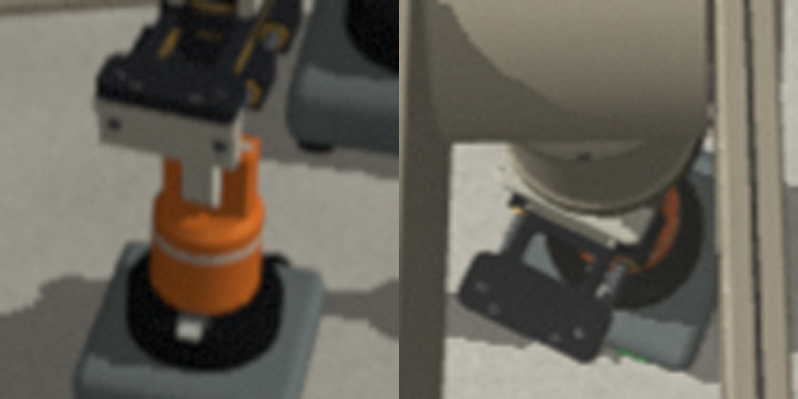

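It has turned 94.6° and the stop isn't felt yet. I'll nudge a little further.

Call:
arm_command(
  motion=[
    {"slide": [0,0,0],"turn": [0,0,0.06]},
    {"slide": [0,0,0],"turn": [0,0,0.06]},
    {"slide": [0,0,0],"turn": [0,0,0]},
    {"slide": [0,0,0],"turn": [0,0,0]},
    {"slide": [0,0,0],"turn": [0,0,0]},
  ],
)

```text
t: 11.58
tool_pos: [0.5075, 0.0506, 0.3321]
orientation: [3.036, -0.805, 0.005]
force: [-1.3, -3.3, 8.2]
opening: 0.0216
```

```bash
python3 - <<'E'
from g import *
from h import *
show()
c=robot.read_camera("scene");t=robot.read_camera("top");cv2.imwrite("pics/s9.png",c["pixels"])
I=c["pixels"].astype(int);d=(I[...,2]-I[...,0]);col=d[150:225,290:302].mean(1);h=45
r=[i for i in range(74) if col[i]>=h and col[i+1]<h][-1];print("edge",150+r+(col[r]-h)/(col[r]-col[r+1]))
for k in range(185,200,3):
    x=np.where(d[k,260:330]>45)[0]+260;print(k,x.min(),x.max())
E
```

```text
t 11.58 pos [0.5075 0.0506 0.3321] yaw -29.69 z [ 0.0026 -0.0017 -1.    ] F [-1.25 -3.33  8.2 ] M [-1.12  0.33  0.18] open 0.0216 q [-0.   -0.07  1.83 -0.    1.38  0.52]
edge 201.9689578713969
185 280 308
188 280 308
191 280 308
194 280 308
197 282 306
```

View pics/s9.png

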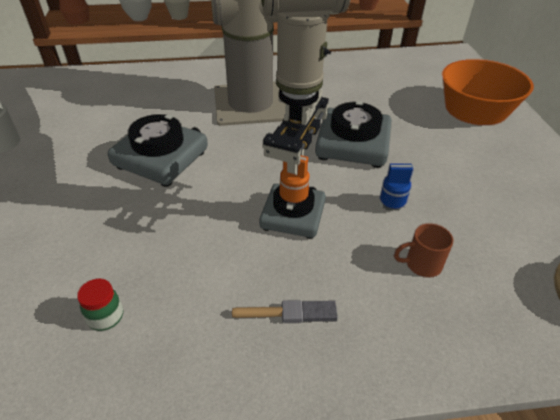

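Call:
arm_command(
  motion=[
    {"slide": [0,0,0],"turn": [0,0,0.06]},
    {"slide": [0,0,0],"turn": [0,0,0.06]},
    {"slide": [0,0,0],"turn": [0,0,0]},
    {"slide": [0,0,0],"turn": [0,0,0]},
    {"slide": [0,0,0],"turn": [0,0,0]},
  ],
)

```text
t: 12.1
tool_pos: [0.5075, 0.0506, 0.3321]
orientation: [3.01, -0.894, 0.005]
force: [-1.7, -4.2, 8.0]
opening: 0.0216
```

```bash
python3 - <<'E'
from g import *
show()
import cv2
c=robot.read_camera("scene");cv2.imwrite("pics/s10.png",cv2.resize(c["pixels"][120:225,230:340],None,fx=5,fy=5,interpolation=2))
E
```

```text
t 12.1 pos [0.5075 0.0506 0.3321] yaw -33.09 z [ 0.0025 -0.0019 -1.    ] F [-1.69 -4.23  7.96] M [-1.14  0.3   0.55] open 0.0216 q [-0.   -0.07  1.83 -0.    1.38  0.58]
```

View pics/s10.png

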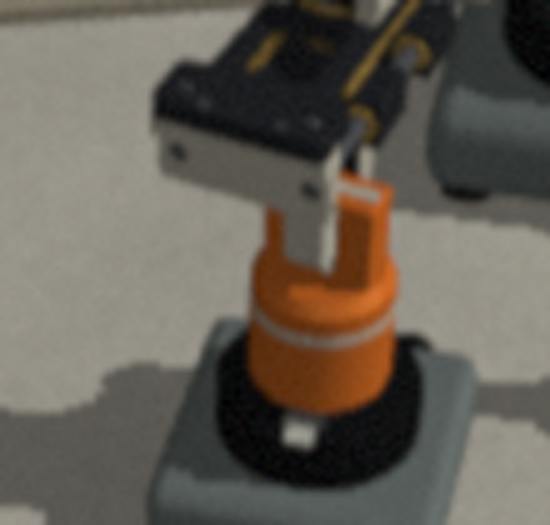

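The torque jumped to 0.55 N m, so the stop is reached. The cup is upright, deep in the collar and still gripped, so I'll hand in.

```bash
python3 -c "
from g import *
print(robot.close_job());show()"
```

```text
the job is handed in; nothing more can be done
None
the job is handed in; nothing more can be done
```

I put the orange cup in the smallest mixer with its lugs in the marked gaps, pushed it down and twisted it clockwise to the stop. I then handed the job in at about 12 s of the 38 s allowed, still gripping the cup. The hand-in reported no verdict.

Last checks before handing in:
- **Push:** the tool had gone down about 8 mm from the seated height. The force had risen about 11 N from the free-hanging reading, and the image edge drop agreed.
- **Turn:** the gripper had turned about 101°. The wrist torque jumped from 0.18 to 0.55 N m on the last nudge, so I take that as the stop.
- **Grip and position:** the opening was 21.6 mm on the 22 mm bar. The tool was within about 0.5 mm of my estimate of the socket centre and tilted only about 0.003 rad.
- **Bystanders:** the blue cup, mug, jar and brush looked unmoved in the scene picture taken just before the last nudge.

Some measurements disagreed or were not direct:
- The two cameras differed by about 2 mm in y for both the cup and the socket. I used the averages, and the offset between cup and socket agreed to about 1 mm.
- The collar fit from the scene camera was poor, so I discarded it.
- A sideways force of 3 to 5 N remained from contact with the collar.
- I could not read the press and turn joints directly, so those values come from the tool pose, force and torque.

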